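# Seat the eared end cover in the bench gauge and hold it down for the reading

## Task

Take the end cover with the two ears out of the tray and set it, hub upward, on the bench gauge with one ear between the two guide posts: the locating pin is clamped a little differently for every batch and the cover hides it, so feel for it, sliding the cover over the pin's top if need be, until it drops on, then press it gently down against the spring ring, without ramming the gauge, until it sits flat on the rest buttons. Finish while still holding it pressed fully home with the gripper, because the spring lifts it as soon as you let go. Leave the other covers and the things on the bench where they are.

Things in the scene. Friction and masses are not known exactly. Their poses are not given: they have to be found in the camera images.
- cover_mid (a point): Centre, half-way up (20 mm over the underside), of the cast-aluminium cover with two ears, about 0.3 kg, lying hub up in the tray; own z up. Flange 10 mm thick: a 68 mm disc drawn out into two rounded ears, 124 mm long along own y, 68 mm wide along own x; ears 31 mm wide where they pass the guide posts, 50 mm from the centre. Looks the same after half a turn about z.
- hub_top (a point): Centre of the top of that cover's hub, 40 mm above its underside. The hub is a 44 mm round boss, 30 mm tall above the flange, with two flats 40 mm apart that face the cover's +x and -x: the place to grip it. Axes as cover_mid.
- bore_mouth (a point): Centre of that cover's underside, where a blind bore 21.8 mm in diameter opens and runs 34 mm up the centre line. It cannot be seen from above. Axes as cover_mid.
- pin_range (a point): Middle of the range of the gauge's locating pin, at the height of its top: 69 mm above the bench, 24 mm above the rest buttons. The pin is fixed steel, 20 mm in diameter, with a flat top and a 1.5 mm chamfer. It was set and clamped anywhere up to 5 mm either side of this point along the gauge's y; across (gauge x) it is exact. Axes as gauge.
- gauge: Bench gauge, fixed: grey base plate, nest block on it (top 41 mm above the bench, x = +-47, y = +-68 mm). Origin on the bench under the middle of the locating pin's setting range; z up. A dial, 57 mm across, stands at x = 80 to 140 mm, up to 78 mm high. Pin, spring ring and four rest buttons (20 mm from the pin in x and y, tops 45 mm above the bench) sit on a slide in the nest.
- post_gap (a point): Half-way between the tips of the gauge's two guide posts, 50 mm from the gauge's origin along its +y. The posts are 8 mm thick with tapered tips, 59 mm high above the bench (14 mm above the rest buttons), at the gauge's x = +-21.5 mm, 35 mm clear between them. One ear goes between them, so the cover's y axis lies along the gauge's y axis, either way round.
- anvil (a joint): Gauge's spring ring (39 mm across) around the foot of the pin: how far it is pressed down, in m. 0: up, its top 6 mm above the rest buttons. 0.006: level with them, the cover lying flat on the buttons. It pushes up with 7 N at 0 and 12 N at 0.006, more than the cover weighs. The dial's needle turns with it.
- tray: Grey plastic tray, 180 mm (own x) by 410 mm (own y), walls 22 mm high, floor 4 mm thick; origin under its centre. Three covers lie in it in a row along its y axis, about 125 mm apart, in any order; the eared one has its ears roughly along the tray's x axis.
- round_cover: Another cover in the tray, with a round 78 mm flange and a round 44 mm hub, 40 mm high: not wanted, leave it. Origin under its centre.
- square_cover: Another cover in the tray, with a square 72 mm flange and a round 44 mm hub, 40 mm high: not wanted, leave it. Origin under its centre.
- caliper: Digital caliper lying on the bench beyond the tray, 235 mm long; leave it.
- micrometer: Micrometer lying at the far side of the bench between tray and gauge, about 140 mm long; leave it.
- v_block: Steel V-block, 60 x 50 x 44 mm, on the bench to the left of the gauge, nearer the robot; leave it.
- ring_gauge: Steel setting ring, 64 mm in diameter, 20 mm high, straight ahead of the robot between tray and gauge; leave it.
- cleaner: White bottle, 56 mm in diameter, 150 mm high, standing on the bench to the left of the gauge; leave it.
- dust_brush: Dusting brush, 170 mm long, lying on the bench on the robot's side of the tray; leave it.
Things that resemble listed ones, but are neither listed nor needed, are in the scene too. What is shaped like the part that bears cover_mid but black or pink is not meant.

How it is judged:
By the outcome, as a careful person would: the job done as asked, in the order asked, and still so for the second after the job is handed in, while the arm keeps its last pose, push and grip.
It also fails if it takes over 51 s, if anything falls off the work surface, if the arm or the gripper's body presses on something with over 40 N, if the wrist force passes 120 N, or if a joint passes its speed limit or range.

## Robot

A 6-joint arm with a two-finger parallel gripper is mounted at the origin on the work surface. World frame = base frame: x ahead of the robot, y to its left, z up, the work surface at z = 0. Lengths are in mm, angles in rad, forces in N, time in s.
With the tool pointing down it reaches from about 350 to 775 mm from the base axis. Payload 7.3 kg.
Tool frame: the origin (TCP) lies midway between the tips of the shut fingers; the grasp point (between the pads) lies 19 mm behind it; x points along the fingers, y is the direction in which the jaws open and shut, and the axes are right-handed (so a half turn about x gives the same grasp; the last joint's range is limited). The gripper opens to 92 mm and grips with 3 to 60 N. Pads are 19 mm wide; open, the fingers measure 130 mm over their backs; the gripper's body (75 mm by 190 mm) begins 47 mm behind the grasp point.
Start: joints at [-1.437, 0.342, 1.524, -0, 1.275, -0.146], TCP at [145.008, -504.596, 226.741] pointing down, gripper open.
Joint ranges: [-2.53, 2.53], [-0.77, 2.02], [0.04, 2.7], [-1, 4.14], [0.28, 2.66], [-3.11, 3.11]. Speed limits (rad/s): [2.57, 2.57, 3.14, 3.14, 3.14, 3.14].

## Interface

Orientations are given as [roll, pitch, yaw] about the fixed x, y, z axes, in that order (R = Rz(yaw) Ry(pitch) Rx(roll)).
In Python, from plant import bot gives the robot as it stands. The module is installed in compiled form; this text tells all that it offers.
- The arm moves only by the shell command python3 -m handwheel 'ROWS' [OPENING]. ROWS is JSON, a list that holds one entry, the list of rows, each a list of 4 numbers: the shift along the tool's x, y, z in cm, then the turn about the tool's x in rad. A call has 1 to 8 rows; each row shifts and turns the commanded pose from where the row before left it, along the tool's axes as they then stand; what a row does not reach is not made up. A row lasts 1/12 s, in which the tool goes at most 41.7 mm and 7.16 degrees, less where a joint would pass 70% of its speed; a pose out of reach is approached as far as the arm can. A call is refused whole if a number of a shift passes 4.17 or a number of a turn 0.125, either way. A call with a gripper value outside its range is refused whole. OPENING is the opening, from 0 (shut) to 1 (fully open), set as the call begins (- or left out, the last holds). The fingers move at their own pace and stop on an object; the grip force is fixed at half the most. Time passes only in rows, so rows that do not move let the fingers close. It gives the time, the measured TCP pose, the force and the opening at its end, in the units of the state.
- bot.get_obs(): the state, without advancing time (a new reading comes with each control period).
- bot.capture(name): name is "side" or "top"; returns (picture, depth): 480x640x3 uint8, red, green, blue; 480x640 float32, mm along the optical axis (not along the pixel's ray), 0 where there is no reading.
- bot.camera_model(name): a dict with "fx", "fy", "cx", "cy" (pixels), "position" and "rotation" of the camera in the world. Camera axes: x right, y down, z forward; pixel columns grow to the right and rows downward; lengths in mm; the calibration is good to about 2 mm. A picture is of the moment at which its call begins. camera_model takes no time and is no camera call.
- bot.close_job(): hands the job in, once; it reports no verdict.
Trained networks look in the newest picture that a camera, given by its name, has taken for a name from the list of things; names that differ only in an ending like _2 or _b are one class to them, and where a whole thing is asked for, a point or a joint stands for the part that bears it (a point fixed in the world has none). Each returns a list of dicts, best first, with "conf" (0 to 1); they miss things now and then, are a little off and sometimes report something else, mostly with a low value. They report only what shows in the picture. A call takes as long as a camera call. They do not tell look-alikes from the thing itself.
- bot.find_in(camera, label): "bbox" ([left, top, width, height] in pixels, round what is visible of it).
- bot.spot_point(camera, label): "point" ([column, row] in pixels: a listed point, or the origin of a listed thing).
The state is a dict: "time": time; "joint_positions": joint angles; "dq": joint speeds; "tau": joint torques, N m; "tool_pos": TCP position; "tcp_rot": TCP orientation; "contact_force": force on the tool from outside, world axes, zero at the start; "moment": the same for the moment, N m; "grip_width": finger opening in mm.
Only numpy, scipy, OpenCV 4.12 (cv2) and the standard library are available. Lean on these libraries where they do the work, as an engineer would, in place of code of your own. Each camera call takes 0.05 s, during which the arm holds its last target.

## Working session

There is one attempt and no reset: what is moved stays moved. The work goes in short steps, Python scripts to look and compute and a shell command to move; the robot and the scene stay as the last step left them, time stands still between calls to the robot, and variables do not carry over. Pictures are saved under pics/ and viewed, and the job is handed in when it is done.

```bash
mkdir -p pics; ls
python3 - <<'E'
from plant import bot
import cv2,numpy as np
o=bot.get_obs(); print({k:np.round(v,3).tolist() for k,v in o.items()})
for c in("top","side"):
    im,d=bot.capture(c); cv2.imwrite(f"pics/{c}0.png",im[:,:,::-1]); np.save(f"{c}_d.npy",d)
    m=bot.camera_model(c); print(c,{k:np.round(v,3).tolist() for k,v in m.items()})
    for l in ["cover_mid","hub_top","pin_range","post_gap","gauge","tray"]:
        print(l,[(np.round(r["point"],1).tolist(),round(r["conf"],2)) for r in bot.spot_point(c,l)])
print(bot.get_obs()["time"])
E
```

```text
pics
{'time': 0.0, 'joint_positions': [-1.437, 0.343, 1.525, -0.0, 1.275, -0.146], 'dq': [0.001, 0.001, -0.001, -0.001, -0.0, 0.001], 'tau': [0.002, -43.123, -24.422, 0.072, 0.056, -0.0], 'tool_pos': [144.933, -504.165, 226.036], 'tcp_rot': [-1.701, 1.569, 1.72], 'contact_force': [0.134, 0.224, -0.235], 'moment': [0.009, 0.048, -0.002], 'grip_width': 91.618}
top {'fx': 484.793, 'fy': 484.793, 'cx': 316.641, 'cy': 242.807, 'position': [438.045, 112.642, 1321.042], 'rotation': [-3.077, -0.008, -1.576]}
cover_mid [([328.0, 250.6], 0.9), ([269.0, 324.7], 0.69), ([396.8, 244.4], 0.57), ([415.2, 323.1], 0.57)]
hub_top [([326.0, 249.9], 0.95), ([400.0, 240.3], 0.86), ([265.9, 325.9], 0.8), ([418.3, 324.1], 0.67)]
pin_range [([259.2, 255.3], 0.91), ([316.8, 162.3], 0.62)]
post_gap [([256.6, 257.0], 0.48)]
gauge [([257.8, 257.0], 0.92)]
tray [([442.2, 247.9], 0.74)]
side {'fx': 487.895, 'fy': 487.895, 'cx': 322.771, 'cy': 238.715, 'position': [236.777, 1147.226, 1006.836], 'rotation': [-2.286, -0.009, -2.884]}
cover_mid [([334.5, 206.7], 0.93), ([398.6, 207.7], 0.87), ([324.3, 245.2], 0.76), ([381.9, 298.5], 0.75)]
hub_top [([401.6, 206.3], 0.88), ([331.6, 203.4], 0.82), ([382.2, 291.8], 0.82), ([324.4, 241.4], 0.79), ([283.0, 181.8], 0.73)]
pin_range [([314.3, 275.2], 0.55), ([341.4, 191.1], 0.41)]
post_gap [([309.2, 292.5], 0.76), ([353.0, 167.4], 0.61)]
gauge [([315.3, 294.4], 0.88)]
tray []
0.7
```

View pics/top0.png

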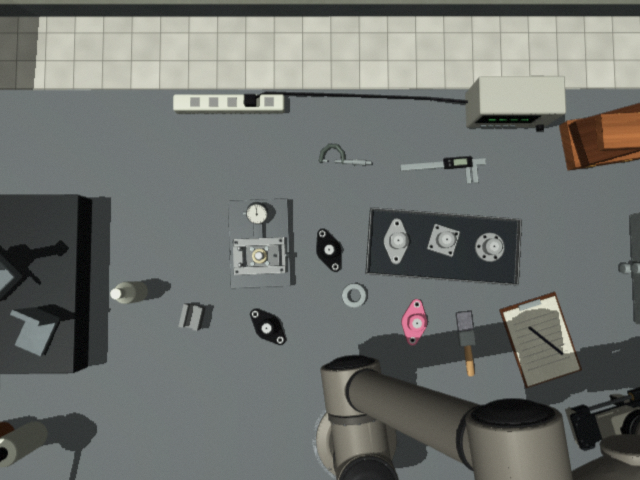

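View pics/side0.png

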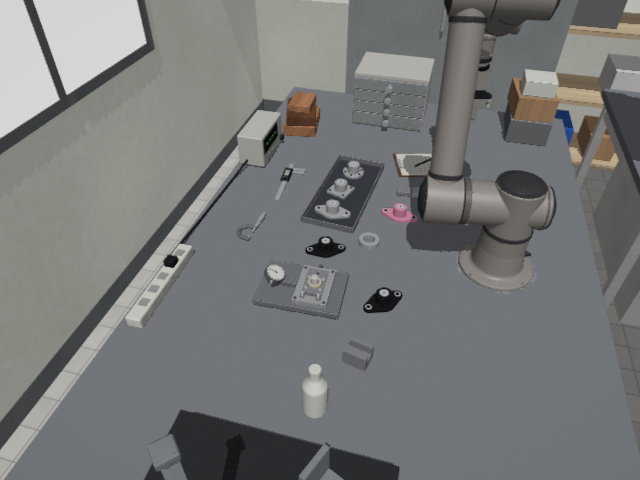

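The wanted part is the silver eared cover in the tray at about (398,241). It could be confused with the black covers at (329,250) and (267,326), the pink one at (415,322), the square cover at (445,240) and the round one at (490,246). I'll check it in a close crop.

```bash
cat > h.py <<'E'
import numpy as np
from scipy.spatial.transform import Rotation as R
from plant import bot
def RT(c):
    m=bot.camera_model(c); return m,R.from_euler('xyz',m["rotation"]).as_matrix(),np.array(m["position"])
def atz(c,uv,z):
    m,r,p=RT(c); d=r@np.array([(uv[0]-m["cx"])/m["fx"],(uv[1]-m["cy"])/m["fy"],1.]); return p+d*(z-p[2])/d[2]
def proj(c,P):
    m,r,p=RT(c); q=(np.atleast_2d(P)-p)@r; return np.c_[q[:,0]/q[:,2]*m["fx"]+m["cx"],q[:,1]/q[:,2]*m["fy"]+m["cy"]]
def cloud(c,d):
    m,r,p=RT(c); v,u=np.mgrid[:480,:640]; q=np.stack([(u-m["cx"])/m["fx"]*d,(v-m["cy"])/m["fy"]*d,d],-1); return q@r.T+p
E
python3 - <<'E'
from h import *
import cv2
im=cv2.imread("pics/top0.png")
a=cv2.resize(im[205:285,365:445],(400,400),interpolation=3)
b=cv2.resize(im[190:300,220:300],(400,550),interpolation=3)[:]
o=np.zeros((550,800,3),np.uint8); o[:400,:400]=a;o[:,400:]=b
cv2.imwrite("pics/crop1.png",o)
s=cv2.imread("pics/side0.png")
cv2.imwrite("pics/crop2.png",np.hstack([cv2.resize(s[250:330,250:350],(400,320),interpolation=3),cv2.resize(s[170:250,300:400],(400,320),interpolation=3)]))
d=np.load("top_d.npy"); P=cloud("top",d)
print("hub",atz("top",(399,240.3),44), atz("side",(333,203),44))
print("pin",atz("top",(259.2,255.3),69),atz("side",(314.3,275.2),69))
# eared cover flange pixels: heights
for n,(u0,u1,v0,v1),(z0,z1) in [("flange",(380,416,212,272),(9,26)),("hub",(380,416,212,272),(36,60)),("base",(222,296,193,294),(3,22)),("nest",(222,296,225,284),(33,50))]:
    Q=P[v0:v1,u0:u1].reshape(-1,3); I=im[v0:v1,u0:u1].reshape(-1,3).mean(1)
    k=(Q[:,2]>z0)&(Q[:,2]<z1)
    if n=="flange": k&=I>100
    Q=Q[k]; r=cv2.minAreaRect(Q[:,:2].astype(np.float32)); print(n,len(Q),np.median(Q,0),Q[:,:2].min(0),Q[:,:2].max(0),r)
    x=Q[:,:2]-Q[:,:2].mean(0); w,V=np.linalg.eigh(x.T@x); print("  mean",Q.mean(0),"major axis deg",np.degrees(np.arctan2(V[1,1],V[0,1])))
E
```

```text
hub [ 526.70527458 -115.55754357   44.        ] [ 524.10875377 -108.52202961   44.        ]
pin [487.90046206 250.92131842  69.        ] [487.4958626  252.51522174  69.        ]
flange 476 [ 521.51540955 -107.90396277   15.10824773] [ 467.37533649 -139.7068912 ] [589.12699658 -79.52543432] ((528.1608276367188, -109.70205688476562), (121.63671875, 59.88422775268555), 1.8832240104675293)
  mean [ 526.67801238 -108.46863159   15.15708233] major axis deg 178.36393749498419
hub 218 [ 527.58407899 -112.12979754   45.13567717] [ 506.41343638 -132.70795046] [548.79229605 -91.61085218] ((527.8253173828125, -111.84510803222656), (40.22511672973633, 42.7530517578125), 86.20484161376953)
  mean [ 528.0453446  -111.64323477   44.89619586] major axis deg 161.78702044482884
base 530 [523.04116514 266.62540076   4.49712062] [388.29541273 160.56606972] [661.54510668 360.21932504] ((524.8964233398438, 260.63055419921875), (199.70558166503906, 273.0008850097656), 89.88697814941406)
  mean [522.07466036 263.52428944   7.2786191 ] major axis deg 173.7662364153464
nest 1699 [492.61968934 254.33407369  42.05592333] [418.93581408 175.23601837] [570.19064002 324.46298323] ((494.787109375, 249.8211669921875), (151.1776885986328, 149.1138153076172), 0.28394588828086853)
  mean [493.23066558 254.25221964  41.97801416] major axis deg 93.15886517092696
```

View pics/crop1.png

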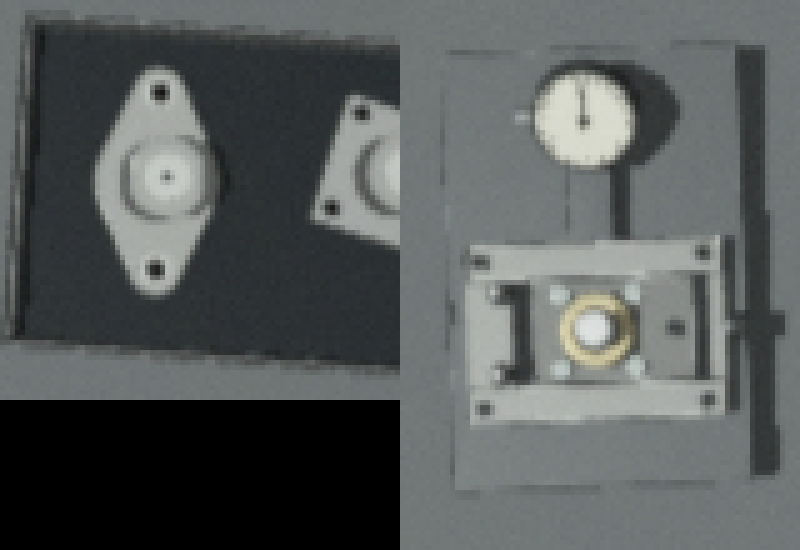

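View pics/crop2.png

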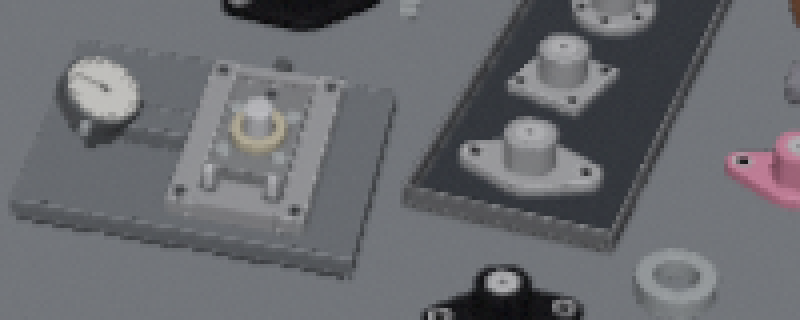

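The left crop confirms the silver eared cover: its ear holes are at px (397,223) and (396,259), and the hub at (398.4,240). The right crop shows the gauge with its pin at (259,255.4), the posts at (239,249) and (239,265) on the image left (+y world), and the dial on the +x side. Next I'll refine these numbers.

Run:
```python
from h import *
import cv2
t=cv2.imread("pics/top0.png"); s=cv2.imread("pics/side0.png")
P=cloud("top",np.load("top_d.npy")); S=cloud("side",np.load("side_d.npy"))
def reg(P,u0,u1,v0,v1,z0,z1,img=None,thr=0):
    Q=P[v0:v1,u0:u1].reshape(-1,3);k=(Q[:,2]>z0)&(Q[:,2]<z1)
    if img is not None:k&=img[v0:v1,u0:u1].reshape(-1,3).mean(1)>thr
    return Q[k]
for n,C,hb,pn in[("top",P,(385,412,225,256),(250,268,246,265)),("side",S,(315,352,190,225),(300,328,265,290))]:
    Q=reg(C,*hb,40,60); print(n,"hub z hist",np.percentile(Q[:,2],[5,50,95]).round(1),len(Q)); 
    (c,rad)=cv2.minEnclosingCircle(Q[:,:2].astype(np.float32)); print("  mean",Q.mean(0).round(1),"minmax mid",((Q.min(0)+Q.max(0))/2).round(1),(Q.max(0)-Q.min(0)).round(1))
    Q=reg(C,*pn,60,80); print(n,"pin",len(Q),Q.mean(0).round(1),(Q.max(0)-Q.min(0)).round(1), ((Q.min(0)+Q.max(0))/2).round(1))
# pixel-based
h1=atz("top",(365+160/5-.4,205+92/5-.4),14);h2=atz("top",(365+155/5-.4,205+270/5-.4),14)
v=h1-h2;print("holes",h1,h2,(h1+h2)/2,"yaw of axis deg",np.degrees(np.arctan2(v[1],v[0])),np.linalg.norm(v))
c=[(470,245),(722,237),(727,415),(470,425)]
cs=np.array([atz("top",(220+(x-400)/5-.4,190+y/5-.4),41) for x,y in c]);print(cs.round(1),cs.mean(0))
r=cv2.minAreaRect(cs[:,:2].astype(np.float32));print(r)
p=np.array([atz("top",(220+(x-400)/5-.4,190+y/5-.4),59) for x,y in [(495,293),(497,376)]]);print("posts",p,p.mean(0))
b=np.array([atz("top",(220+(x-400)/5-.4,190+y/5-.4),45) for x,y in [(560,295),(633,291),(636,367),(561,370)]]);print("buttons",b,b.mean(0))
print("pin px",atz("top",(220+195/5-.4,190+327/5-.4),69))
# edges of nest, hub on upscaled
hub=cv2.resize(t[225:257,384:414],None,fx=12,fy=12,interpolation=2)
ga=cv2.resize(t[232:280,232:268],None,fx=12,fy=12,interpolation=2)
cv2.imwrite("pics/crop3.png",np.hstack([hub[:384],ga[:384,:432]]) )
hs=cv2.resize(s[190:228,312:352],None,fx=10,fy=10,interpolation=2)
gs=cv2.resize(s[265:303,295:335],None,fx=10,fy=10,interpolation=2)
cv2.imwrite("pics/crop4.png",np.hstack([hs,gs]))
```

```text
top hub z hist [41.2 45.3 49.3] 206
  mean [ 527.9 -111.8   45.3] minmax mid [ 527.6 -111.7   45.9] [42.4 40.1 11. ]
top pin 47 [488.6 253.5  69.8] [15.7 18.3 14.8] [488.7 253.   68.5]
side hub z hist [40.3 43.5 47.7] 88
  mean [ 527.3 -107.6   43.5] minmax mid [ 526.5 -109.1   45.1] [40.5 45.8 10. ]
side pin 41 [487.1 258.2  67.2] [19.  20.  11.6] [487.7 257.9  66.3]
holes [ 575.85902465 -115.17215129   14.        ] [ 479.31237406 -110.91395911   14.        ] [ 527.58569936 -113.0430552    14.        ] yaw of axis deg -2.525394976081413 96.64050880254793
[[533.5 321.7  41. ]
 [537.1 188.5  41. ]
 [443.1 186.   41. ]
 [438.5 321.2  41. ]] [488.07548526 254.37315035  41.        ]
((487.84466552734375, 254.87152099609375), (94.96495819091797, 135.2706756591797), 1.5510597229003906)
posts [[507.06517066 305.65618743  59.        ]
 [463.87272958 304.39943143  59.        ]] [485.46895012 305.02780943  59.        ]
buttons [[506.60667499 273.60540578  45.        ]
 [508.52601081 235.19714527  45.        ]
 [468.50568133 233.56614995  45.        ]
 [467.13452972 272.94896965  45.        ]] [487.69322421 253.82941766  45.        ]
pin px [488.68312962 252.47063549  69.        ]
```

View pics/crop3.png

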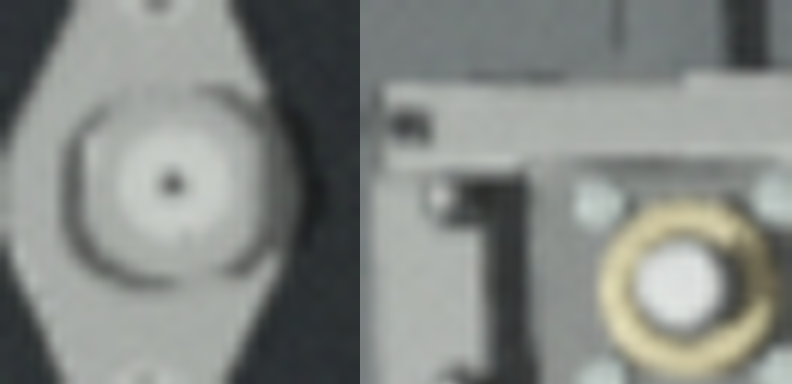

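View pics/crop4.png

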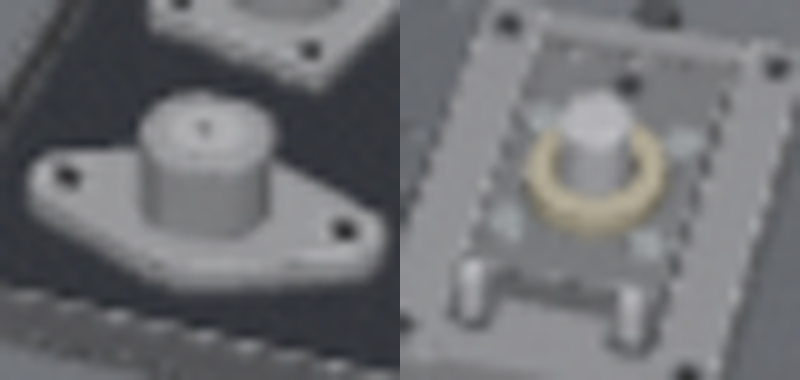

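```bash
cat >> h.py <<'E'
def st():
    o=bot.get_obs(); M=R.from_euler('xyz',o["tcp_rot"]).as_matrix(); return o,M,np.array(o["tool_pos"])
def plan(target,yawy=None):
    o,M,p=st(); d=np.array(target)-p
    y=np.degrees(np.arctan2(M[1,1],M[0,1]))
    print("t",round(o["time"],2),"p",p.round(1),"F",np.round(o["contact_force"],1),"w",round(o["grip_width"],1),"q",np.round(o["joint_positions"],2))
    print("tool x",M[:,0].round(4),"y yaw deg",round(y,2),"delta tool cm",(M.T@d/10).round(3))
    if yawy is not None:
        e=(yawy-y+90)%180-90; print("need world turn deg",round(e,2),"-> turn about tool x rad",round(-np.radians(e),4))
E
python3 - <<'E'
from h import *
print(atz("top",(397.9,239.8),44),atz("side",(312+204/10-.5,190+127/10-.5),44),"pin side",atz("side",(295+(598-400)/10-.5,265+113/10-.5),69))
plan((527.7,-112,140),87.5)
E
```

```text
[ 528.04468509 -112.66658502   44.        ] [ 528.65376617 -111.81402754   44.        ] pin side [486.88815945 254.70178227  69.        ]
t 0.7 p [ 145.  -504.6  226.8] F [ 0.7  0.5 -0.5] w 91.8 q [-1.44  0.34  1.52  0.    1.28 -0.15]
tool x [ 0.e+00 -2.e-04 -1.e+00] y yaw deg -73.97 delta tool cm [  8.672 -27.168 -47.622]
need world turn deg -18.53 -> turn about tool x rad 0.3234
```

```bash
python3 -m handwheel '[[[0,-0.6,-1.0,0],[0,-1.2,-2.0,0],[0,-1.7,-3,0],[0,-1.7,-3,0],[0,-1.7,-3,0],[0,-1.7,-3,0],[0,-1.7,-3,0],[0,-1.7,-3,0]]]' 0.68
python3 -m handwheel '[[[0,-1.7,-3,0],[0,-1.7,-3,0],[0,-1.7,-3,0],[0,-1.7,-3,0],[0,-1.7,-3,0],[0,-1.7,-3,0],[0.5,-1.7,-3,0],[1,-1.7,-3,0]]]'
python3 - <<'E'
from h import *
plan((528.2,-112.2,140),87.5)
E
```

```text
time: 1.37
tool_pos: [314.8, -329.1, 226.9]
tcp_rot: [2.553, 1.57, -0.309]
contact_force: [0.5, -0.5, -0.3]
grip_width: 62.3
time: 2.03
tool_pos: [508.2, -132.2, 212.7]
tcp_rot: [2.496, 1.568, -0.365]
contact_force: [0.6, -0.4, -0.2]
grip_width: 62.4
t 2.03 p [ 508.2 -132.2  212.7] F [ 0.6 -0.4 -0.2] w 62.4 q [-0.4   0.35  1.55  0.    1.24  0.89]
tool x [ 0.0025 -0.001  -1.    ] y yaw deg -73.95 delta tool cm [ 7.276 -1.38  -2.454]
need world turn deg -18.55 -> turn about tool x rad 0.3238
```

```bash
python3 -m handwheel '[[[1,-0.46,-0.82,0],[1,-0.46,-0.82,0],[1,-0.46,-0.82,0],[1,0,0,0.108],[1,0,0,0.108],[1,0,0,0.108],[0.5,0,0,0],[0,0,0,0]]]'
python3 - <<'E'
from h import *
import cv2
plan((528.2,-112.2,60),87.5)
for c in("top","side"):
    im,d=bot.capture(c); cv2.imwrite(f"pics/{c}1.png",im[:,:,::-1])
s=cv2.imread("pics/side1.png"); t=cv2.imread("pics/top1.png")
cv2.imwrite("pics/c1.png",np.hstack([cv2.resize(s[150:250,280:380],(400,400)),cv2.resize(t[190:290,350:450],(400,400))]))
print(proj("side",[st()[2]]),proj("top",[st()[2]]))
E
```

```text
time: 2.7
tool_pos: [525.5, -114.5, 145.3]
tcp_rot: [-0.241, 1.568, 2.858]
contact_force: [-1.3, 0.1, -1.0]
grip_width: 62.3
t 2.7 p [ 525.5 -114.5  145.3] F [-1.3  0.1 -1. ] w 62.3 q [-0.36  0.45  1.61 -0.    1.09  1.26]
tool x [-2.7e-03  8.0e-04 -1.0e+00] y yaw deg -92.42 delta tool cm [ 8.533 -0.236 -0.284]
need world turn deg -0.08 -> turn about tool x rad 0.0014
[[333.47898107 175.60989511]] [[406.133518   237.41784113]]
```

View pics/c1.png

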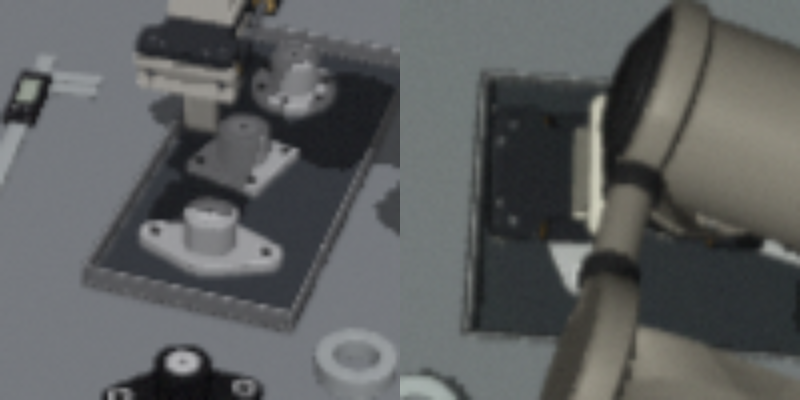

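Run:
```python
from h import *
import cv2
p=st()[2]
for a in (31,40,50):
  print(a,proj("side",[p+[-9.5,a,0],p+[9.5,a,0],p+[0,a,0]]).round(1).tolist())
s=cv2.imread("pics/side1.png")
cv2.imwrite("pics/c2.png",cv2.resize(s[150:200,310:360],(600,600),interpolation=2))
```

```text
31 [[334.1, 181.4], [328.1, 180.5], [331.1, 181.0]]
40 [[333.4, 183.0], [327.4, 182.1], [330.4, 182.6]]
50 [[332.6, 184.8], [326.6, 183.9], [329.6, 184.3]]
```

View pics/c2.png

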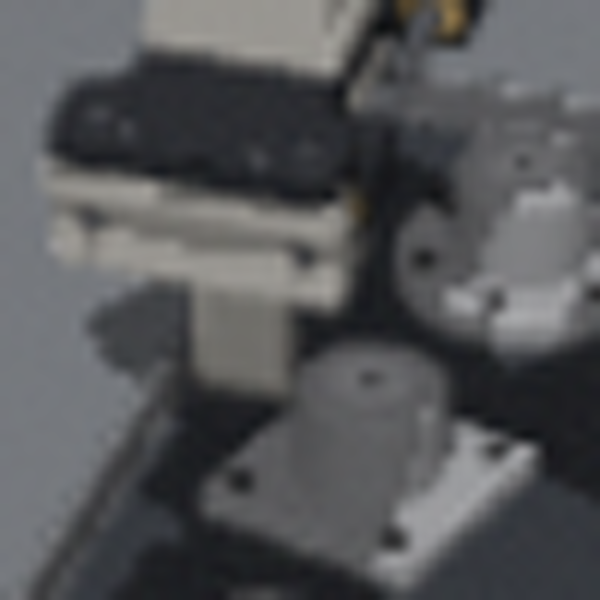

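The side view shows the fingers around their expected place (near finger tip at about (329.6,182), predicted 330.4), so I'm lowering onto the cover.

```bash
python3 -m handwheel '[[[1,-0.22,-0.24,0],[2,0,0,0],[2,0,0,0],[2,0,0,0],[1.5,0,0,0],[1,0,0,0],[0,0,0,0],[0,0,0,0]]]'
python3 - <<'E'
from h import *
plan((527.8,-112.2,20),87.5)
E
```

```text
time: 3.47
tool_pos: [529.3, -112.1, 51.7]
tcp_rot: [-0.038, 1.571, 3.06]
contact_force: [0.3, 0.0, -0.2]
grip_width: 62.5
t 3.47 p [ 529.3 -112.1   51.7] F [ 0.3  0.  -0.2] w 62.5 q [-0.35  0.57  1.69 -0.    0.88  1.26]
tool x [-2.e-04  0.e+00 -1.e+00] y yaw deg -92.5 delta tool cm [3.167 0.013 0.147]
need world turn deg 0.0 -> turn about tool x rad -0.0
```

```bash
python3 -m handwheel '[[[1,0,0.13,0],[1,0,0,0],[0.7,0,0,0],[0.4,0,0,0],[0,0,0,0],[0,0,0,0]]]'
python3 - <<'E'
from h import *
import cv2
plan((527.8,-112.2,20),87.5)
im,d=bot.capture("side"); cv2.imwrite("pics/c3.png",cv2.resize(im[150:250,270:400,::-1],(780,600),interpolation=2))
E
```

```text
time: 3.97
tool_pos: [527.8, -112.1, 20.5]
tcp_rot: [-0.186, 1.57, 2.911]
contact_force: [-0.2, 0.3, 0.2]
grip_width: 62.3
t 3.97 p [ 527.8 -112.1   20.5] F [-0.2  0.3  0.2] w 62.3 q [-0.35  0.62  1.72 -0.    0.8   1.26]
tool x [-4.e-04  1.e-04 -1.e+00] y yaw deg -92.53 delta tool cm [ 0.048  0.013 -0.002]
need world turn deg 0.03 -> turn about tool x rad -0.0006
```

View pics/c3.png

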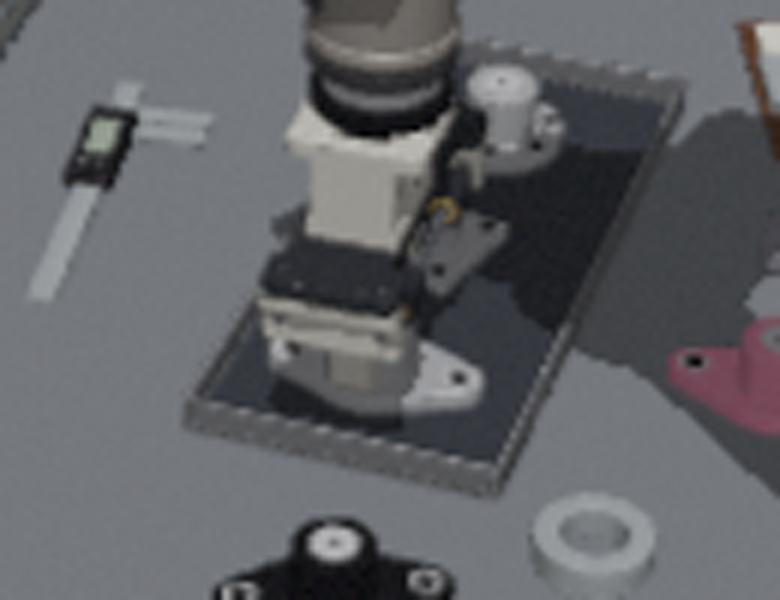

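The fingers straddle the eared cover's hub (crop (350,370)) with the flange free below them. Closing, then lifting.

```bash
python3 -m handwheel '[[[0,0,0,0],[0,0,0,0],[0,0,0,0],[0,0,0,0],[0,0,0,0],[0,0,0,0]]]' 0.2
python3 -m handwheel '[[[-0.3,0,0,0],[-0.7,0,0,0],[-1,0,0,0],[-1.5,0,0,0],[-2,0,0,0],[-2,0,0,0],[-1.5,0,0,0],[-1,0,0,0]]]'
python3 - <<'E'
from h import *
plan((487.5,254,130),1.6)
E
```

```text
time: 4.52
tool_pos: [528.0, -112.2, 21.0]
tcp_rot: [2.552, 1.57, -0.634]
contact_force: [-0.5, -0.2, 2.2]
grip_width: 40.1
time: 5.18
tool_pos: [528.5, -112.3, 123.3]
tcp_rot: [2.821, 1.568, -0.365]
contact_force: [-0.1, 0.1, -2.7]
grip_width: 39.7
t 5.18 p [ 528.5 -112.3  123.3] F [-0.1  0.1 -2.7] w 39.7 q [-0.35  0.47  1.63 -0.    1.04  1.26]
tool x [ 0.0028 -0.0011 -1.    ] y yaw deg -92.53 delta tool cm [ -0.722 -36.409   5.714]
need world turn deg -85.87 -> turn about tool x rad 1.4987
```

```bash
python3 -m handwheel '[[[0,-1,0.16,0],[0,-2,0.3,0],[0,-3,0.47,0],[0,-3.2,0.5,0],[0,-3.2,0.5,0],[0,-3.2,0.5,0],[0,-3.2,0.5,0],[0,-3.2,0.5,0]]]'
python3 -m handwheel '[[[0,-3.2,0.5,0],[0,-3.2,0.5,0],[0,-3.2,0.5,0],[0,-2,0.3,0],[0,-1,0.15,0],[0,0,0,-0.06],[0,0,0,-0.12],[0,0,0,-0.12]]]'
python3 -m handwheel '[[[0,0,0,-0.12],[0,0,0,-0.12],[0,0,0,-0.12],[0,0,0,-0.12],[0,0,0,-0.12],[0,0,0,-0.12],[0,0,0,-0.12],[0,0,0,-0.12]]]'
python3 -m handwheel '[[[0,0,0,-0.12],[0,0,0,-0.12],[0,0,0,-0.12],[0,0,0,-0.02],[0,0,0,0],[0,0,0,0]]]'
python3 - <<'E'
from h import *
plan((487.5,254,130),1.6)
E
```

```text
time: 5.85
tool_pos: [501.8, 111.3, 119.9]
tcp_rot: [0.032, 1.569, 3.13]
contact_force: [0.8, -0.4, -2.5]
grip_width: 39.8
time: 6.52
tool_pos: [488.5, 236.0, 119.9]
tcp_rot: [0.207, 1.569, -2.673]
contact_force: [0.1, -0.6, -3.3]
grip_width: 39.8
time: 7.18
tool_pos: [488.7, 235.5, 119.9]
tcp_rot: [-0.784, 1.569, -2.705]
contact_force: [0.3, -0.5, -2.9]
grip_width: 40.0
time: 7.68
tool_pos: [489.1, 235.7, 120.4]
tcp_rot: [-1.105, 1.57, -2.654]
contact_force: [0.4, 0.3, -1.8]
grip_width: 40.0
t 7.68 p [489.1 235.7 120.4] F [ 0.4  0.3 -1.8] w 40.0 q [ 0.31  0.48  1.62 -0.    1.04  0.29]
tool x [-7.e-04 -4.e-04 -1.e+00] y yaw deg 1.23 delta tool cm [-0.964 -0.122 -1.829]
need world turn deg 0.37 -> turn about tool x rad -0.0064
```

Run:
```python
from h import *
import cv2
for c in("top","side"):
    im,d=bot.capture(c); cv2.imwrite(f"pics/{c}2.png",im[:,:,::-1]); np.save(f"{c}_d2.npy",d)
s=cv2.imread("pics/side2.png"); t=cv2.imread("pics/top2.png")
cv2.imwrite("pics/c4.png",np.hstack([cv2.resize(s[230:330,250:350],(400,400),interpolation=2),cv2.resize(t[200:300,210:310],(400,400),interpolation=2)]))
```

```text
(no output)
```

View pics/c4.png

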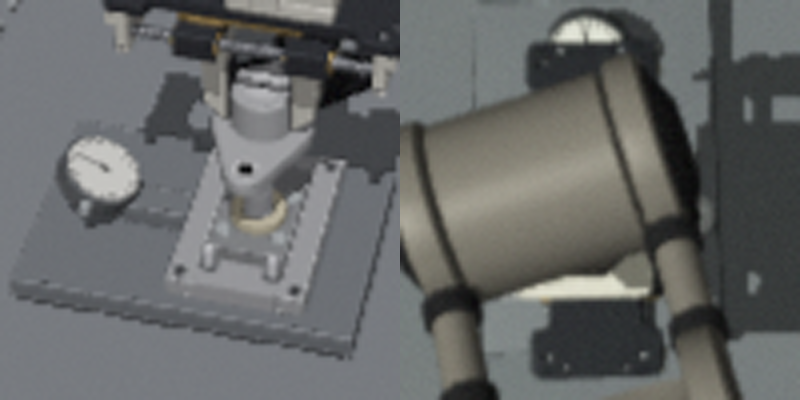

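Run:
```python
from h import *
import cv2
o,M,p=st()
h=atz("side",(250+245/4-.5,230+169/4-.5),p[2]-6.6); g=np.radians(1.23)
u=np.array([-np.sin(g),np.cos(g),0])
print("hole",h,"cover centre from side",h-48.3*u,"TCP",p,"posts side",[atz("side",(250+x/4-.5,230+y/4-.5),59).round(1) for x,y in[(210,245),(274,255)]])
s=cv2.imread("pics/side2.png")
cv2.imwrite("pics/c5.png",cv2.resize(s[240:310,285:355],(700,700),interpolation=2)[:600])
```

```text
hole [487.70360919 285.71677196 113.91745971] cover centre from side [488.7404122  237.4279012  113.91745971] TCP [489.26775643 235.84491354 120.51745971] posts side [array([506., 307.,  59.]), array([463. , 304.5,  59. ])]
```

View pics/c5.png

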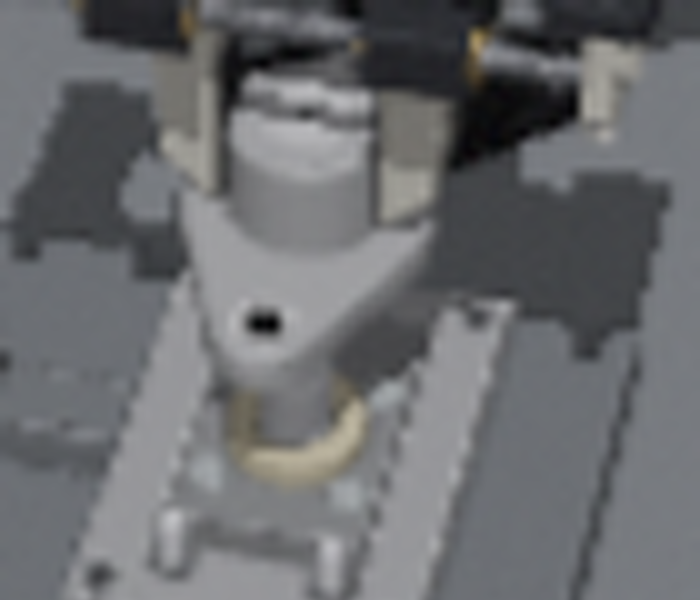

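```bash
python3 -m handwheel '[[[0,-0.06,-0.8,-0.006],[0,-0.06,-0.9,0],[1,0,0,0],[1,0,0,0],[0.5,0,0,0],[0,0,0,0],[0,0,0,0]]]'
python3 - <<'E'
from h import *
plan((487.7,253,88),1.6)
E
```

```text
time: 8.37
tool_pos: [487.3, 252.6, 94.8]
tcp_rot: [-1.181, 1.569, -2.721]
contact_force: [0.2, -0.1, -2.1]
grip_width: 40.0
t 8.37 p [487.3 252.6  94.8] F [ 0.2 -0.1 -2.1] w 40.0 q [ 0.34  0.52  1.63 -0.    0.99  0.31]
tool x [-1.6e-03 -7.0e-04 -1.0e+00] y yaw deg 1.76 delta tool cm [ 0.684  0.041 -0.037]
need world turn deg -0.16 -> turn about tool x rad 0.0028
```

```bash
python3 -m handwheel '[[[0.3,0.03,-0.04,0],[0.2,0,0,0],[0.2,0,0,0],[0.1,0,0,0],[0,0,0,0],[0,0,0,0]]]'
python3 -m handwheel '[[[0.1,0,0,0],[0.1,0,0,0],[0,0,0,0],[0,0,0,0]]]'
python3 -c "
from h import *
plan((487.7,253,83),1.6)"
```

```text
time: 8.87
tool_pos: [488.0, 253.3, 87.7]
tcp_rot: [0.626, 1.571, -0.914]
contact_force: [-0.6, -0.2, -1.8]
grip_width: 40.0
time: 9.2
tool_pos: [488.0, 253.3, 85.6]
tcp_rot: [-0.623, 1.571, -2.163]
contact_force: [-0.7, 0.5, -2.3]
grip_width: 40.1
t 9.2 p [488.  253.3  85.6] F [-0.7  0.5 -2.3] w 40.1 q [ 0.34  0.54  1.64 -0.    0.97  0.31]
tool x [-1.e-04 -1.e-04 -1.e+00] y yaw deg 1.77 delta tool cm [ 0.264 -0.027  0.031]
need world turn deg -0.17 -> turn about tool x rad 0.003
```

```bash
python3 -m handwheel '[[[0.1,0,0,0],[0,0,0,0],[0,0,0,0]]]'
python3 -m handwheel '[[[0.1,0,0,0],[0,0,0,0],[0,0,0,0]]]'
python3 -c "
from h import *
plan((487.7,253,83),1.6);print(st()[0]['moment'])"
```

```text
time: 9.45
tool_pos: [488.0, 253.3, 84.6]
tcp_rot: [-0.691, 1.571, -2.231]
contact_force: [0.2, 0.4, -2.9]
grip_width: 40.1
time: 9.7
tool_pos: [487.9, 253.3, 83.6]
tcp_rot: [-0.862, 1.571, -2.402]
contact_force: [0.2, -0.3, -1.4]
grip_width: 40.0
t 9.7 p [487.9 253.3  83.6] F [ 0.2 -0.3 -1.4] w 40.0 q [ 0.34  0.54  1.64 -0.    0.96  0.31]
tool x [-2.e-04 -2.e-04 -1.e+00] y yaw deg 1.78 delta tool cm [ 0.059 -0.023  0.03 ]
need world turn deg -0.18 -> turn about tool x rad 0.0031
[-0.01937169 -0.11866444  0.06669017]
```

```bash
python3 -m handwheel '[[[0.1,0,0,0],[0,0,0,0],[0,0,0,0]]]'
python3 -m handwheel '[[[0.1,0,0,0],[0,0,0,0],[0,0,0,0]]]'
python3 -m handwheel '[[[0.1,0,0,0],[0,0,0,0],[0,0,0,0]]]'
python3 -c "
from h import *
plan((487.7,253,83),1.6);print(st()[0]['moment'])"
```

```text
time: 9.95
tool_pos: [487.9, 253.3, 82.6]
tcp_rot: [-0.783, 1.571, -2.323]
contact_force: [-0.5, 0.3, -2.9]
grip_width: 39.7
time: 10.2
tool_pos: [488.0, 253.3, 81.6]
tcp_rot: [-0.859, 1.571, -2.398]
contact_force: [-0.4, -0.5, -1.9]
grip_width: 39.7
time: 10.45
tool_pos: [488.0, 253.3, 80.6]
tcp_rot: [-0.678, 1.571, -2.218]
contact_force: [0.5, 0.4, -2.2]
grip_width: 39.7
t 10.45 p [488.  253.3  80.6] F [ 0.5  0.4 -2.2] w 39.7 q [ 0.34  0.54  1.64 -0.    0.95  0.31]
tool x [-1.e-04 -1.e-04 -1.e+00] y yaw deg 1.77 delta tool cm [-0.238 -0.028  0.029]
need world turn deg -0.17 -> turn about tool x rad 0.003
[-0.01308806 -0.12303523 -0.04404048]
```

```bash
python3 -m handwheel '[[[0.1,0,0,0],[0.1,0,0,0],[0.1,0,0,0],[0,0,0,0],[0,0,0,0]]]'
python3 - <<'E'
from h import *
import cv2
plan((487.7,253,62),1.6)
im,d=bot.capture("side"); cv2.imwrite("pics/c6.png",cv2.resize(im[250:320,280:350,::-1],(700,700),interpolation=2)[:600])
E
```

```text
time: 10.87
tool_pos: [487.9, 253.3, 77.5]
tcp_rot: [-1.072, 1.57, -2.612]
contact_force: [-0.1, 0.0, -2.7]
grip_width: 39.8
t 10.87 p [487.9 253.3  77.5] F [-0.1  0.  -2.7] w 39.8 q [ 0.34  0.55  1.65 -0.    0.95  0.31]
tool x [-3.e-04 -2.e-04 -1.e+00] y yaw deg 1.78 delta tool cm [ 1.554 -0.019  0.029]
need world turn deg -0.18 -> turn about tool x rad 0.0031
```

View pics/c6.png

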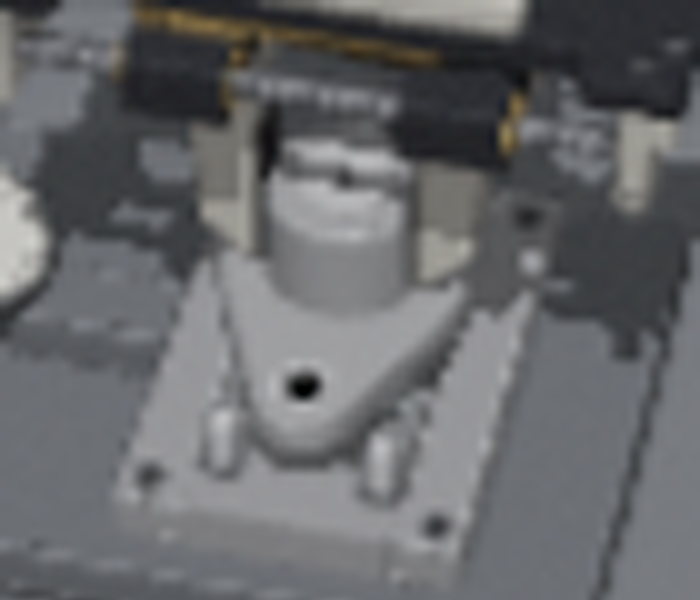

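The ear lies centred between the two posts (crop (222,435) and (385,460)), and the bore is down over the pin with no side force. Going down onto the spring.

```bash
python3 -m handwheel '[[[0.1,0,0,0],[0.1,0,0,0],[0.1,0,0,0],[0,0,0,0],[0,0,0,0]]]'
python3 -m handwheel '[[[0.1,0,0,0],[0.1,0,0,0],[0.1,0,0,0],[0,0,0,0],[0,0,0,0]]]'
python3 -m handwheel '[[[0.1,0,0,0],[0.1,0,0,0],[0.1,0,0,0],[0,0,0,0],[0,0,0,0]]]'
python3 -c "
from h import *
plan((487.7,253,62),1.6);print(st()[0]['moment'])"
```

```text
time: 11.33
tool_pos: [487.9, 253.3, 74.6]
tcp_rot: [-0.987, 1.571, -2.527]
contact_force: [-0.2, 1.1, -1.9]
grip_width: 39.8
time: 11.75
tool_pos: [487.9, 253.3, 71.6]
tcp_rot: [-1.0, 1.571, -2.54]
contact_force: [-0.7, 0.9, -2.7]
grip_width: 39.5
time: 12.17
tool_pos: [487.9, 253.3, 68.5]
tcp_rot: [-1.064, 1.57, -2.604]
contact_force: [-0.9, 0.6, -3.2]
grip_width: 39.9
t 12.17 p [487.9 253.3  68.5] F [-0.9  0.6 -3.2] w 39.9 q [ 0.34  0.56  1.65 -0.    0.93  0.31]
tool x [-3.e-04 -2.e-04 -1.e+00] y yaw deg 1.78 delta tool cm [ 0.653 -0.02   0.029]
need world turn deg -0.18 -> turn about tool x rad 0.0031
[ 0.12212513 -0.06592871  0.00653025]
```

```bash
python3 -m handwheel '[[[0.1,0,0,0],[0.05,0,0,0],[0,0,0,0],[0,0,0,0]]]'
python3 -m handwheel '[[[0.1,0,0,0],[0.05,0,0,0],[0,0,0,0],[0,0,0,0]]]'
python3 -m handwheel '[[[0.1,0,0,0],[0,0,0,0],[0,0,0,0]]]'
```

```text
time: 12.5
tool_pos: [488.1, 253.4, 67.6]
tcp_rot: [1.717, 1.57, 0.177]
contact_force: [-2.0, 0.0, 4.2]
grip_width: 39.5
time: 12.83
tool_pos: [488.1, 253.4, 66.0]
tcp_rot: [1.725, 1.57, 0.185]
contact_force: [-2.4, -0.7, 4.5]
grip_width: 40.2
time: 13.08
tool_pos: [488.1, 253.4, 65.0]
tcp_rot: [1.696, 1.57, 0.156]
contact_force: [-2.5, 0.0, 5.2]
grip_width: 39.9
```

```bash
python3 -m handwheel '[[[0.1,0,0,0],[0,0,0,0],[0,0,0,0]]]'
python3 -m handwheel '[[[0.05,0,0,0],[0,0,0,0],[0,0,0,0]]]'
python3 -c "
from h import *
plan((487.7,253,62),1.6);print(st()[0]['moment'])"
```

```text
time: 13.33
tool_pos: [488.1, 253.4, 64.1]
tcp_rot: [1.73, 1.57, 0.19]
contact_force: [-3.6, 0.1, 6.9]
grip_width: 39.8
time: 13.58
tool_pos: [488.1, 253.4, 63.7]
tcp_rot: [1.674, 1.57, 0.134]
contact_force: [-3.3, -0.6, 7.0]
grip_width: 40.0
t 13.58 p [488.1 253.4  63.7] F [-3.3 -0.6  7. ] w 40.0 q [ 0.34  0.57  1.66 -0.    0.92  0.31]
tool x [ 5.e-04  1.e-04 -1.e+00] y yaw deg 1.78 delta tool cm [ 0.17  -0.04   0.036]
need world turn deg -0.18 -> turn about tool x rad 0.0032
[-0.15655512  0.45635295  0.01973102]
```

```bash
python3 -m handwheel '[[[0.05,-0.03,0,0],[0.05,0,0,0],[0,0,0,0],[0,0,0,0]]]'
python3 -m handwheel '[[[0.05,-0.02,0,0],[0.05,0,0,0],[0,0,0,0],[0,0,0,0]]]'
python3 -m handwheel '[[[0.05,0,0,0],[0,0,0,0],[0,0,0,0]]]'
```

```text
time: 13.92
tool_pos: [488.1, 253.4, 62.9]
tcp_rot: [1.741, 1.57, 0.201]
contact_force: [-1.8, -0.2, 7.1]
grip_width: 39.7
time: 14.25
tool_pos: [488.0, 253.4, 62.0]
tcp_rot: [1.72, 1.569, 0.181]
contact_force: [-3.0, -1.4, 8.7]
grip_width: 39.9
time: 14.5
tool_pos: [488.1, 253.4, 62.0]
tcp_rot: [1.731, 1.569, 0.191]
contact_force: [-2.8, -1.8, 12.4]
grip_width: 39.6
```

```bash
python3 -m handwheel '[[[0.05,0,0,0],[0,0,0,0],[0,0,0,0],[0,0,0,0]]]'
python3 - <<'E'
from h import *
import cv2
plan((487.7,253,62),1.6)
im,d=bot.capture("side"); cv2.imwrite("pics/c7.png",cv2.resize(im[250:320,260:350,::-1],(771,600),interpolation=2))
im,d=bot.capture("top"); cv2.imwrite("pics/c8.png",cv2.resize(im[190:300,220:300,::-1],(436,600),interpolation=2))
plan((487.7,253,62),1.6)
E
```

```text
time: 14.83
tool_pos: [488.1, 253.4, 61.9]
tcp_rot: [1.728, 1.569, 0.188]
contact_force: [-4.0, -2.5, 15.1]
grip_width: 39.5
t 14.83 p [488.1 253.4  61.9] F [-4.  -2.5 15.1] w 39.5 q [ 0.34  0.57  1.66 -0.    0.91  0.31]
tool x [ 2.e-03  4.e-04 -1.e+00] y yaw deg 1.78 delta tool cm [-0.012 -0.04   0.038]
need world turn deg -0.18 -> turn about tool x rad 0.0032
t 14.93 p [488.1 253.4  61.9] F [-3.7 -2.2 15.1] w 39.8 q [ 0.34  0.57  1.66 -0.    0.91  0.31]
tool x [ 2.e-03  4.e-04 -1.e+00] y yaw deg 1.78 delta tool cm [-0.014 -0.039  0.038]
need world turn deg -0.18 -> turn about tool x rad 0.0031
```

View pics/c7.png

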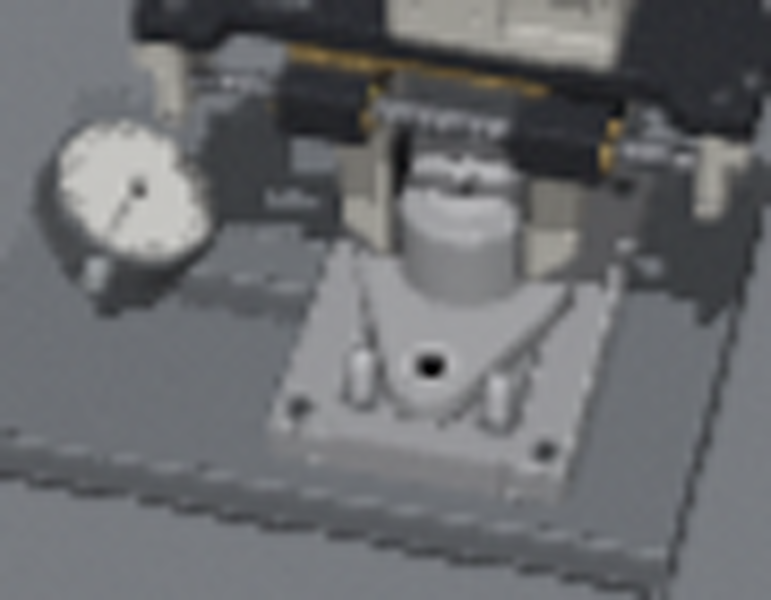

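View pics/c8.png

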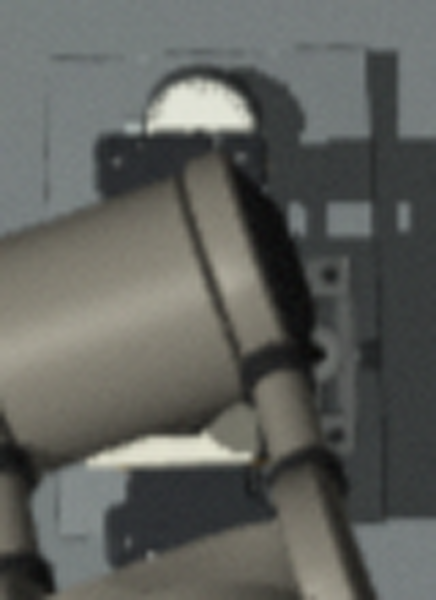

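```bash
python3 -m handwheel '[[[0.04,-0.03,0.02,0],[0,0,0,0],[0,0,0,0],[0,0,0,0],[0,0,0,0],[0,0,0,0]]]'
python3 -c "
from h import *
plan((487.7,253,62),1.6);print(st()[0]['moment'])"
```

```text
time: 15.43
tool_pos: [488.1, 253.4, 61.9]
tcp_rot: [1.825, 1.568, 0.286]
contact_force: [-3.5, -2.0, 17.7]
grip_width: 39.5
t 15.43 p [488.1 253.4  61.9] F [-3.5 -2.  17.7] w 39.5 q [ 0.34  0.57  1.66 -0.    0.91  0.31]
tool x [ 2.9e-03  9.0e-04 -1.0e+00] y yaw deg 1.78 delta tool cm [-0.011 -0.041  0.038]
need world turn deg -0.18 -> turn about tool x rad 0.0031
[-0.30206757  0.82086066  0.00295252]
```

```bash
python3 -c "
from h import *
plan((487.7,253,62),1.6);print(bot.close_job())"
```

```text
t 15.43 p [488.1 253.4  61.9] F [-3.5 -2.  17.7] w 39.5 q [ 0.34  0.57  1.66 -0.    0.91  0.31]
tool x [ 2.9e-03  9.0e-04 -1.0e+00] y yaw deg 1.78 delta tool cm [-0.011 -0.041  0.038]
need world turn deg -0.18 -> turn about tool x rad 0.0031
the job is handed in; nothing more can be done
None
```

The silver eared cover is on the gauge, hub up, with one ear between the guide posts. I handed the job in at 15.4 s with the gripper still holding it pressed down.

- **Pick and fit:** I gripped the cover by its hub flats (width read about 40 mm) and turned it to the gauge's direction. The bore went over the pin on the first descent, with no contact at the pin's top, so no sliding search was needed.
- **Pressing down:** The spring ring was felt at TCP height of about 67.7 mm. After about 6 mm of travel the cover stopped hard at 61.9 mm. Raising the push from 12 to 18 N moved it only about 0.1 mm further, so it appears to sit on the rest buttons.
- **Checks at the end:** The side picture shows the ear between both posts, the flange down on the gauge and the dial needle turned. The wrist force stayed under 20 N in every reading. A side force of about 4 N and a tool tilt of about 0.2° remained.
- **Not confirmed:** The top camera's view of the seat was blocked by the arm, so flatness rests on the height and force readings and the side picture. I took no final picture of the tray and bench, but I felt no unexpected contact on the way.

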